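Give every family tumbler its own drip dish

ROBOT

A 6-joint arm with a two-finger parallel gripper is mounted at the origin on the work surface. World frame = base frame: x ahead of the robot, y to its left, z up, the work surface at z = 0. Lengths are in mm, angles in rad, forces in N, time in s.
With the tool pointing down it reaches from about 350 to 775 mm from the base axis. Payload 7.3 kg.
Tool frame: the origin (TCP) lies midway between the tips of the shut fingers; the grasp point (between the pads) lies 19 mm behind it; z points along the fingers, y is the line along which they close (so a half turn about z gives the same grasp; the last joint's range is limited). The gripper opens to 92 mm and grips with 3 to 60 N. Pads are 19 mm wide; open, the fingers measure 130 mm over their backs; the gripper's body (75 mm by 190 mm) begins 47 mm behind the grasp point.
Start: joints at [-1.268, 0.342, 1.524, -0, 1.275, -0.146], TCP at [227.813, -473.018, 226.741] pointing down, gripper open.
Joint ranges: [-2.53, 2.53], [-0.77, 2.02], [0.04, 2.7], [-1, 4.14], [0.28, 2.66], [-3.11, 3.11]. Speed limits (rad/s): [2.57, 2.57, 3.14, 3.14, 3.14, 3.14].

INTERFACE

Orientations are given as [roll, pitch, yaw] about the fixed x, y, z axes, in that order (R = Rz(yaw) Ry(pitch) Rx(roll)).
In Python, from plant import * gives the robot as it stands.
- The arm moves only by the tool step_arm, never from a script. Its argument "deltas" is one flat list of numbers, 5 for each row, row after row: the shift along the world's x, y, z in mm, then the turn about the world's z in degrees, then the finger opening in mm, from 0 to 91.8. In form: [tx, ty, tz, turn, gripper, tx, ty, tz, turn, gripper, ...]. A call has exactly 10 rows; each row shifts and turns the commanded pose from where the row before left it; what a row does not reach is not made up. A row lasts 1/8 s, in which the tool goes at most 62.5 mm and 10.7 degrees, less where a joint would pass 70% of its speed; a pose out of reach is approached as far as the arm can. A call is refused whole if a number of a shift passes 62.5 or a number of a turn 10.7, either way. A call with a gripper value outside its range is refused whole. The fingers move at their own pace and stop on an object; the grip force is fixed at half the most. Time passes only in rows, so rows that do not move let the fingers close, or fill a call up. It gives the time, the measured TCP pose, the force, the opening and the grip force at its end, in the units of the state.
- get_obs(): the state, without advancing time (a new reading comes with each control period).
- capture(name): name is "scene" or "side" or "wrist"; returns the picture (384x512x3 uint8, red, green, blue); there is no depth.
- camera_params(name): a dict with "mtx" (3x3 intrinsics, pixels), "k1" (the pictures are not rectified: a ray, as slopes to the right and down, at radius r is drawn at 1 + k1 r^2 times it, then the intrinsics apply), "rvec" (rotation vector, rad) and "tvec" (3), from world to camera coordinates, as OpenCV has them. Camera axes: x right, y down, z forward; pixel columns grow to the right and rows downward; lengths in mm; the calibration is good to about 2 mm. A picture is of the moment at which its call begins: read the wrist's pose just before it. camera_params takes no time and is no camera call; for the wrist camera it gives the pose at the moment of the call.
- close_job(): hands the job in; it is judged then, once.
The state is a dict: "time": time; "joint_positions": joint angles; "dq": joint speeds; "tau": joint torques, N m; "tool_pos": TCP position; "tcp_rot": TCP orientation; "contact_force": force on the tool from outside, world axes, zero at the start; "moment": the same for the moment, N m; "grip_width": finger opening in mm; "finger_force": force on a finger pad.
Only numpy, scipy, OpenCV 4.12 (cv2) and the standard library are available. Lean on these libraries where they do the work, as an engineer would, in place of code of your own. Each camera call takes 0.05 s, during which the arm holds its last target. There are 200 camera calls.

TASK

The four family tumblers on the washstand are mixed up, and two of them stand in somebody else's dish. Set each tumbler down, never dropping it, upright and flat inside the rim of the drip dish of its own colour, without knocking any over, and let go. Leave the lidded jar and the soap dispenser standing where they are.

Things in the scene. Friction and masses are not known exactly. Their poses are not given: they have to be found in the camera images.
- red_tumbler: red tumbler: open, round, nearly straight plastic drinking cup, 90 mm tall, outer diameter 54 mm at the foot and 58 mm at the rim, wall 3 mm, 84 to 168 g; loose, stands upright at the start. Origin: centre of its underside; z up along its axis.
- yellow_tumbler: yellow tumbler: open, round, nearly straight plastic drinking cup, 90 mm tall, outer diameter 54 mm at the foot and 58 mm at the rim, wall 3 mm, 84 to 168 g; loose, stands upright at the start. Origin: centre of its underside; z up along its axis.
- green_tumbler: green tumbler: open, round, nearly straight plastic drinking cup, 90 mm tall, outer diameter 54 mm at the foot and 58 mm at the rim, wall 3 mm, 84 to 168 g; loose, stands upright at the start. Origin: centre of its underside; z up along its axis.
- blue_tumbler: blue tumbler: open, round, nearly straight plastic drinking cup, 90 mm tall, outer diameter 54 mm at the foot and 58 mm at the rim, wall 3 mm, 84 to 168 g; loose, stands upright at the start. Origin: centre of its underside; z up along its axis.
- red_dish: red drip dish: round shallow dish fixed to the washstand top, outer diameter 94 mm, rim 12 mm high and 5 mm thick, inside diameter about 83 mm; its coloured floor is under 1 mm thick, so a tumbler in it stands at the height of the washstand top (z = 0). Origin: centre of its underside.
- yellow_dish: yellow drip dish: round shallow dish fixed to the washstand top, outer diameter 94 mm, rim 12 mm high and 5 mm thick, inside diameter about 83 mm; its coloured floor is under 1 mm thick, so a tumbler in it stands at the height of the washstand top (z = 0). Origin: centre of its underside.
- green_dish: green drip dish: round shallow dish fixed to the washstand top, outer diameter 94 mm, rim 12 mm high and 5 mm thick, inside diameter about 83 mm; its coloured floor is under 1 mm thick, so a tumbler in it stands at the height of the washstand top (z = 0). Origin: centre of its underside.
- blue_dish: blue drip dish: round shallow dish fixed to the washstand top, outer diameter 94 mm, rim 12 mm high and 5 mm thick, inside diameter about 83 mm; its coloured floor is under 1 mm thick, so a tumbler in it stands at the height of the washstand top (z = 0). Origin: centre of its underside.
- jar: bystander: closed blue jar with a light wooden lid and small round knob, 62 mm in diameter, 89 mm tall, loose, 300 g. Origin: centre of its underside. Not a tumbler.
- dispenser: bystander: squat square green soap dispenser, 56 x 56 mm, with a white pump head, 93 mm tall overall, the spout reaching 35 mm from its middle; loose, 300 g. Origin: centre of its underside; the spout points along its -x.
There are look-alikes about, which are no part of the job. What is meant by the red_dish is not white, and is the larger of those in its own colour.

How it is judged (in metres and radians):
At the end, for the whole second after the job is handed in: Each tumbler stands upright (within 0.08 rad), at rest and released on the floor of its own colour's dish (under 4 mm above it), within 15 mm of the dish's centre (anywhere flat inside the rim); jar and dispenser stand within 20 mm of their starting places (horizontal distance between red_tumbler and red_dish below 0.015 m and z of red_tumbler in the frame of red_dish below 0.004 m and angle between each of red_tumbler, yellow_tumbler, green_tumbler, blue_tumbler's own z axis and vertical below 0.08 rad and linear speed of each of red_tumbler, yellow_tumbler, green_tumbler, blue_tumbler below 0.02 m/s and contact force between the fingers and red_tumbler below 0.05 N and horizontal distance between yellow_tumbler and yellow_dish below 0.015 m and z of yellow_tumbler in the frame of yellow_dish below 0.004 m and contact force between the fingers and yellow_tumbler below 0.05 N and horizontal distance between green_tumbler and green_dish below 0.015 m and z of green_tumbler in the frame of green_dish below 0.004 m and contact force between the fingers and green_tumbler below 0.05 N and horizontal distance between blue_tumbler and blue_dish below 0.015 m and z of blue_tumbler in the frame of blue_dish below 0.004 m and contact force between the fingers and blue_tumbler below 0.05 N and distance of each of jar, dispenser from where it was at the start of the episode below 0.02 m and angle between each of jar, dispenser's own z axis and vertical below 0.1 rad); the robot touches nothing.
It fails at once if the lidded jar or the soap dispenser is pushed away or tipped (distance of any of jar, dispenser from where it was at the start of the episode above 0.02 m or angle between any of jar, dispenser's own z axis and vertical above 0.3 rad).
It fails at once if a tumbler is knocked over (angle between any of red_tumbler, yellow_tumbler, green_tumbler, blue_tumbler's own z axis and vertical above 0.7 rad).
It fails at once if a tumbler is dropped (let go with its foot more than 30 mm above the washstand top) ((height (world z) of red_tumbler above 0.03 m and contact force between the fingers and red_tumbler below 0.02 N) or (height (world z) of yellow_tumbler above 0.03 m and contact force between the fingers and yellow_tumbler below 0.02 N) or (height (world z) of green_tumbler above 0.03 m and contact force between the fingers and green_tumbler below 0.02 N) or (height (world z) of blue_tumbler above 0.03 m and contact force between the fingers and blue_tumbler below 0.02 N)).
It also fails if it takes over 112 s, if anything falls off the work surface, if the arm or the gripper's body presses on something with over 40 N, if the wrist force passes 120 N, or if a joint passes its speed limit or range.

## Working session

There is one attempt and no reset: what is moved stays moved. The work goes in short steps, Python scripts to look and compute and a tool call to move; the robot and the scene stay as the last step left them, time stands still between calls to the robot, and variables do not carry over. Pictures are saved under pics/ and viewed, at most 14 in all, crops included, and the job is handed in when it is done.

Besides the shell and the picture viewer there is one more tool, called after ">>>" by a JSON object that holds its "method" and its "body". step_arm: Moves the arm, as the interface text tells. Its arguments: {"type":"object","properties":{"deltas":{"type":"array","items":{"type":"number"}}},"required":["deltas"]}

```bash
mkdir -p pics; ls; python3 - <<'E'
from plant import *
import cv2
o=get_obs();print(o['tool_pos'],o['tcp_rot'],o['grip_width'])
for n in("scene","side"):
    cv2.imwrite(f"pics/{n}0.png",cv2.resize(capture(n)[:,:,::-1],(800,600),interpolation=cv2.INTER_CUBIC))
    print(n,camera_params(n))
E
```

```text
pics
[ 227.68095506 -472.60744814  226.05772432] [-3.14008155e+00 -2.34574379e-04  4.48771188e-01] 91.76773895739954
scene {'mtx': array([[435.16965842,   0.        , 254.65372717],
       [  0.        , 435.16965842, 192.37620703],
       [  0.        ,   0.        ,   1.        ]]), 'k1': 0.025767875727275402, 'rvec': array([ 2.34628651,  1.17363018, -0.34040284]), 'tvec': array([-284.57391293, -306.7944906 , 1369.28936456])}
side {'mtx': array([[375.65474176,   0.        , 254.78679206],
       [  0.        , 375.65474176, 191.64520821],
       [  0.        ,   0.        ,   1.        ]]), 'k1': -0.023831946366422697, 'rvec': array([ 0.34939162, -2.70570006,  1.35050414]), 'tvec': array([448.58021106,  95.48616998, 898.05808247])}
```

View pics/scene0.png

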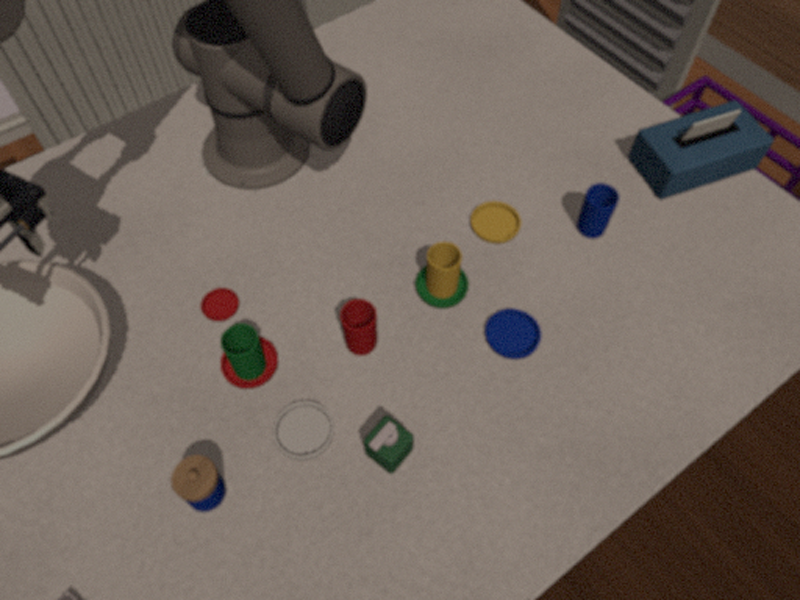

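View pics/side0.png

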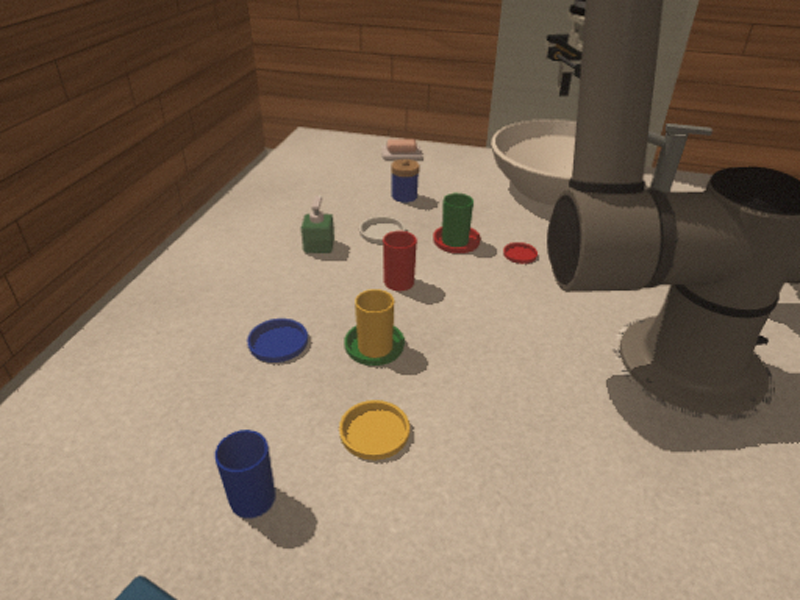

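The scene view (800x600 px) shows tumblers at red (360,327), yellow (443,270), green (244,350) and blue (597,210). The dishes are yellow (495,222), green (442,286, holding the yellow tumbler) and blue (513,333).

Look-alikes:
- **Red:** the small flat red dish at (220,304), the larger red dish at (249,362) holding the green tumbler, and the white ring at (303,430). By the description it is the larger, (249,362).
- **Blue and green:** the jar at (200,483) and the dispenser at (388,443) are bystanders.

Next I fit silhouettes in both views.

```bash
cat > h.py <<'E'
import numpy as np,cv2
from scipy.optimize import minimize
from plant import *
def proj(P,c):
    R=cv2.Rodrigues(np.array(c['rvec']))[0]; q=np.asarray(P,float)@R.T+c['tvec']; s=q[:,:2]/q[:,2:]
    s=s*(1+c['k1']*(s**2).sum(1,keepdims=True)); return s@c['mtx'][:2,:2].T+c['mtx'][:2,2]
def ground(uv,c,z):
    f=lambda p:((proj([[p[0],p[1],z]],c)[0]-uv)**2).sum()
    return minimize(f,[500,0],method='Nelder-Mead',options=dict(xatol=.05,fatol=1e-6,maxiter=2000)).x
t=np.linspace(0,2*np.pi,60)
def circ(p,r,z): return np.c_[p[0]+r*np.cos(t),p[1]+r*np.sin(t),np.full(60,z)]
S=4
def hull(pts,c,shape=(384,512)):
    m=np.zeros((shape[0]*S,shape[1]*S),np.uint8)
    h=cv2.convexHull(((proj(pts,c)+.5)*S).astype(np.float32)).astype(int); cv2.fillPoly(m,[h],1)
    return cv2.resize(m.astype(np.float32),shape[::-1],interpolation=cv2.INTER_AREA)
def tum(p,c): return hull(np.r_[circ(p,27,0),circ(p,29,90)],c)
def dish(p,c): return hull(np.r_[circ(p,47,0),circ(p,47,12)],c)
HUE={'red':((0,8),(172,180)),'yellow':((14,32),),'green':((45,85),),'blue':((105,130),)}
def mask(im,col):
    h=cv2.cvtColor(im,cv2.COLOR_RGB2HSV); m=np.zeros(h.shape[:2],bool)
    for a,b in HUE[col]: m|=(h[...,0]>=a)&(h[...,0]<=b)
    return (m&(h[...,1]>(130 if col!='blue' else 150))&(h[...,2]>25)).astype(np.float32)
E
cat > m.py <<'E'
from h import *
V={n:(cv2.medianBlur(capture(n),3),camera_params(n)) for n in('scene','side')}
k=512/800; c0=V['scene'][1]
T={n:ground(np.array(p)*k,c0,45) for n,p in dict(red=(360,327),yellow=(443,270),green=(244,350),blue=(597,210)).items()}
D={n:ground(np.array(p)*k,c0,8) for n,p in dict(red=(249,362),yellow=(495,222),green=(442,286),blue=(513,333)).items()}
def fit(p0,col,f,views,occ=None):
    def cost(p):
        e=0
        for n in views:
            im,c=V[n]; a=f(p,c); m=M[n]
            w=roi[n]
            if occ is not None: w=w*(1-np.minimum(1,cv2.dilate(tum(occ,c),np.ones((3,3)))))
            e+=(np.abs(a-m)*w).sum()/(a*w).sum()
        return e
    M={n:mask(V[n][0],col) for n in views}; roi={}
    for n in views: roi[n]=cv2.dilate(f(p0,V[n][1]),np.ones((17,17)))
    r=minimize(cost,p0,method='Nelder-Mead',options=dict(initial_simplex=[p0,p0+[8,0],p0+[0,8]],xatol=.2,fatol=1e-4))
    return r.x,r.fun
for n in T:
    x,e=fit(T[n],n,tum,V); s=[fit(x,n,tum,[v])[0].round(1) for v in V]; T[n]=x; print('T',n,x.round(1),round(e,3),s)
occ=dict(red=T['green'],green=T['yellow'])
for n in D:
    x,e=fit(D[n],n,dish,V,occ.get(n)); s=[fit(x,n,dish,[v],occ.get(n))[0].round(1) for v in V]; print('D',n,D[n].round(),x.round(1),round(e,3),s);D[n]=x
for n,p,z in(('jar',(195,470),88),('disp',(388,443),40),('smallred',(220,304),4),('whitering',(303,430),6)): print(n,ground(np.array(p)*k,c0,z).round())
im,c=V['scene']; im=cv2.resize(im[:,:,::-1],None,fx=3,fy=3,interpolation=cv2.INTER_CUBIC)
for n in T:
    for P in(circ(T[n],27,0),circ(T[n],29,90),circ(D[n],47,12)): cv2.polylines(im,[((proj(P,c)+.5)*3).astype(int)],1,(255,255,255),1)
cv2.imwrite('pics/fit.png',im[330:930,400:1200])
E
python3 m.py
```

```text
T red [484.6 -85.7] 0.201 [array([485.3, -86. ]), array([484.6, -86.3])]
T yellow [479.2  91.1] 0.157 [array([481.4,  90.2]), array([477.8,  91.8])]
T green [ 414.3 -256.5] 1.215 [array([ 414.3, -256.5]), array([ 414.3, -256.5])]
T blue [543.1 393. ] 1.257 [array([543.1, 393. ]), array([624.9, 327.1])]
D red [ 413. -256.] [ 407.8 -256.3] 0.383 [array([ 406.8, -254.1]), array([ 409.3, -257.2])]
D yellow [475.   0.] [499.7  39.8] 1.368 [array([474.5, 115. ]), array([491.9,  43.2])]
D green [487.  87.] [476.3  94.2] 1.344 [array([476.2,  94.3]), array([488.1,  76.4])]
D blue [631. 123.] [626.1 125.2] 1.192 [array([626.1, 125.2]), array([626.1, 125.2])]
jar [ 557. -406.]
disp [ 669. -163.]
smallred [ 285. -239.]
whitering [ 564. -248.]
```

View pics/fit.png

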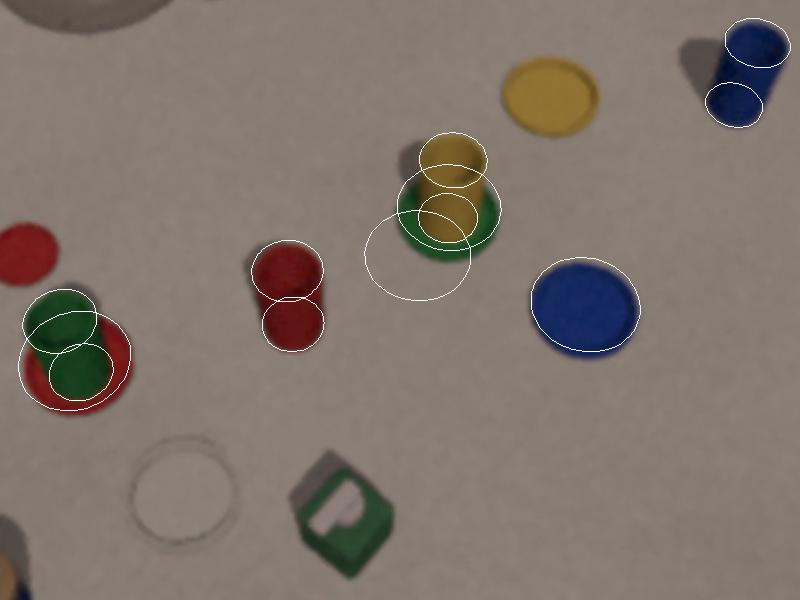

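The overlay confirms the red choice: the larger red dish is under the green tumbler, at crop (78,362), and the small one is at (25,254). The red and yellow tumbler fits are good. The green and blue masks and the yellow dish's starting guess need fixing.

```bash

sed -i "s/return minimize(f,\[500,0\].*/return minimize(f,[500,0],method='Nelder-Mead',options=dict(initial_simplex=[[500,0],[600,0],[500,100]],xatol=.05,fatol=1e-6,maxiter=2000)).x/" h.py
python3 - <<'E'
from h import *
im={n:cv2.cvtColor(cv2.medianBlur(capture(n),3),cv2.COLOR_RGB2HSV) for n in('scene','side')}
for n,u,v in [('scene',250,362),('scene',425,290),('scene',243,335),('scene',597,220),('scene',597,195),('scene',513,335),('scene',495,222),('scene',560,330),('side',457,225),('side',350,350),('side',250,490),('side',245,450),('side',280,342),('side',600,480)]:
    print(n,u,v,im[n][int(v*.64),int(u*.64)])
E
sed -i "s/'green':((45,85),)/'green':((50,90),)/;s/>(130 if col!='blue' else 150)/>SAT/;s/^def mask/SAT=110\ndef mask/;s/(105,130)/(100,135)/" h.py; python3 m.py
```

```text
scene 250 362 [ 62 149  60]
scene 425 290 [ 59 138  76]
scene 243 335 [ 66 166  66]
scene 597 220 [114 203  73]
scene 597 195 [113 199  78]
scene 513 335 [112 202  96]
scene 495 222 [ 21 163 144]
scene 560 330 [ 12  38 134]
side 457 225 [ 50 101  68]
side 350 350 [ 56 120 100]
side 250 490 [116 113  68]
side 245 450 [119 101  71]
side 280 342 [116 141 121]
side 600 480 [ 16  58 193]
T red [484.7 -86.6] 0.142 [array([484.9, -86.5]), array([484.7, -86.6])]
T yellow [478.6  91.5] 0.111 [array([480.3,  90.2]), array([477.6,  92.2])]
T green [ 410.6 -255.7] 1.169 [array([ 410.5, -255.7]), array([ 432.8, -406.5])]
T blue [541.9 392.3] 0.824 [array([543.1, 391.9]), array([544.6, 390.2])]
D red [ 413. -256.] [ 408.8 -255.4] 0.292 [array([ 407.8, -254. ]), array([ 409.9, -256.5])]
D yellow [435. 254.] [430.7 255.8] 0.162 [array([431.3, 257.3]), array([430.6, 255.9])]
D green [487.  87.] [476.8  93.2] 1.014 [array([476.5,  93.5]), array([486.7,  79.8])]
D blue [631. 123.] [627.8 120.2] 0.578 [array([626.2, 126.6]), array([632.5, 113.1])]
jar [ 557. -406.]
disp [ 669. -163.]
smallred [ 285. -239.]
whitering [ 564. -248.]
```

```bash
sed -i "s/>SAT/>(75 if col in('blue','green') else 110)/;s/((50,90),)/((40,90),)/" h.py; python3 m.py
```

```text
T red [484.8 -86.6] 0.147 [array([484.8, -86.6]), array([483.9, -86.1])]
T yellow [478.5  91.5] 0.113 [array([480.2,  90.3]), array([477.6,  92.2])]
T green [ 411.9 -256.5] 0.247 [array([ 411.8, -256.4]), array([ 411.2, -257.7])]
T blue [542.8 391.4] 0.263 [array([542.9, 391.2]), array([543.3, 391.5])]
D red [ 413. -256.] [ 409.  -255.9] 0.291 [array([ 407.8, -254.1]), array([ 409.5, -256.6])]
D yellow [435. 254.] [430.7 255.9] 0.158 [array([431.3, 256.4]), array([430.6, 255.8])]
D green [487.  87.] [478.8  88.9] 0.373 [array([478.5,  92.6]), array([479. ,  87.9])]
D blue [631. 123.] [627.8 122.7] 0.309 [array([627.3, 125.8]), array([626.1, 122.5])]
jar [ 557. -406.]
disp [ 669. -163.]
smallred [ 285. -239.]
whitering [ 564. -248.]
```

View pics/fit.png

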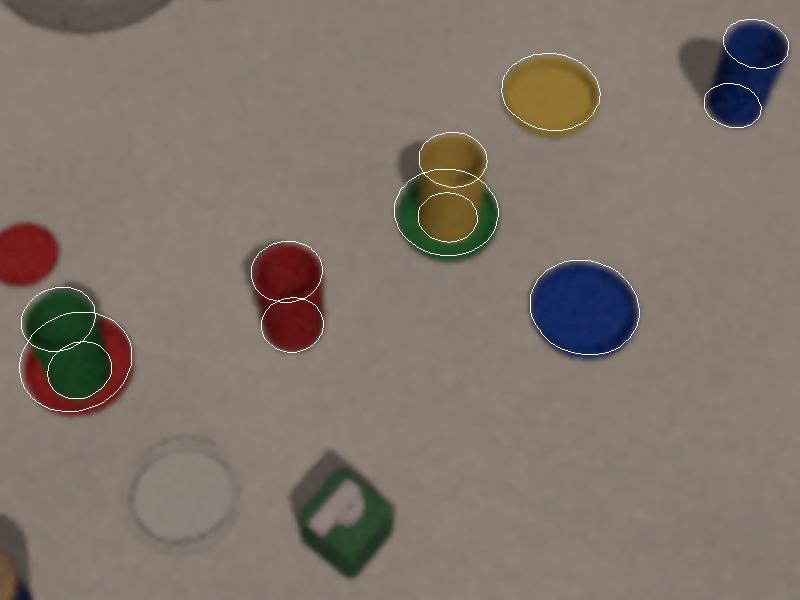

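The overlay matches everything to about 3 mm: red tumbler at crop (290,300), green (65,345), yellow (450,190), blue (745,75). I'll start with the yellow tumbler to clear the green dish, keeping the tool yaw constant.

>>> {"method": "step_arm", "body": {"deltas": [25,50,0,0,91.8,25,50,0,0,91.8,25,50,0,0,91.8,25,50,0,0,91.8,25,50,0,0,91.8,25,50,0,0,91.8,25,50,0,0,91.8,25,50,0,0,91.8,25,50,0,0,91.8,25,50,0,0,91.8]}}

```text
time: 1.75
tool_pos: [478.5, 28.8, 227.0]
tcp_rot: [3.141, -0.001, 0.449]
contact_force: [0.2, -2.1, 0.3]
grip_width: 91.8
finger_force: 0.0
```

>>> {"method": "step_arm", "body": {"deltas": [0,32,-10,0,91.8,0,32,-20,0,91.8,0,0,-20,0,91.8,0,0,-10,0,91.8,0,0,0,0,91.8,0,0,0,0,91.8,0,0,0,0,91.8,0,0,0,0,91.8,0,0,0,0,91.8,0,0,0,0,91.8]}}

```text
time: 3.0
tool_pos: [477.9, 91.0, 166.8]
tcp_rot: [3.141, -0.0, 0.449]
contact_force: [0.2, 0.8, 0.1]
grip_width: 91.5
finger_force: 0.0
```

```bash
python3 - <<'E'
from h import *
o=get_obs();print(o['tool_pos'],o['tcp_rot'],o['contact_force'],o['time'])
c=camera_params('wrist');im=capture('wrist')[:,:,::-1]
im=cv2.resize(im,(800,600));k=800/512
for P in(circ((478.5,91.5),27,0),circ((478.5,91.5),29,90),circ((478.8,88.9),47,12)): cv2.polylines(im,[((proj(P,c)+.5)*k).astype(int)],1,(255,255,255),1)
cv2.imwrite('pics/w1.png',im)
E
```

```text
[477.85025758  90.96912954 166.81091444] [ 3.14147198e+00 -1.43865666e-04  4.48719985e-01] [0.2276666  0.814089   0.09475535] 3.0
```

View pics/w1.png

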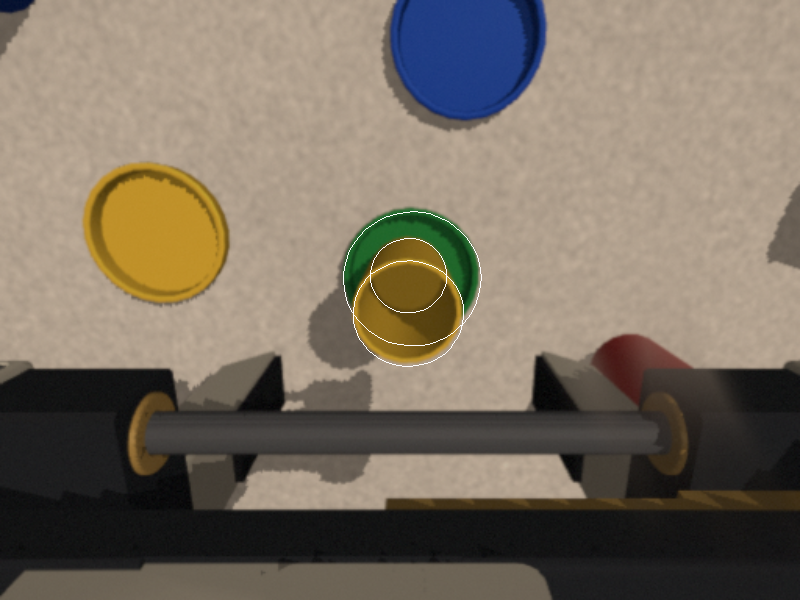

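The wrist view confirms the fit: the yellow tumbler's rim at (408,312) and the green dish at (412,278) lie on the overlays. Descending and gripping.

>>> {"method": "step_arm", "body": {"deltas": [0,0,-20,0,91.8,0,0,-30,0,91.8,0,0,-30,0,91.8,0,0,-25,0,91.8,0,0,-15,0,91.8,0,0,-7,0,91.8,0,0,0,0,91.8,0,0,0,0,40,0,0,0,0,40,0,0,0,0,40]}}

```text
time: 4.3
tool_pos: [478.0, 91.0, 40.1]
tcp_rot: [3.141, -0.001, 0.449]
contact_force: [-0.4, 0.4, 0.4]
grip_width: 66.2
finger_force: 0.0
```

>>> {"method": "step_arm", "body": {"deltas": [0,0,0,0,40,0,0,0,0,40,0,0,0,0,40,0,0,0,0,40,0,0,5,0,40,0,0,10,0,40,0,0,10,0,40,0,0,5,0,40,0,0,0,0,40,0,0,0,0,40]}}

```text
time: 5.55
tool_pos: [477.6, 91.0, 69.6]
tcp_rot: [-3.142, 0.0, 0.449]
contact_force: [0.1, 0.8, -1.3]
grip_width: 56.7
finger_force: 30.0
```

>>> {"method": "step_arm", "body": {"deltas": [-3,10,0,0,40,-6,20,0,0,40,-7,25,0,0,40,-8,30,0,0,40,-8,30,0,0,40,-7,25,0,0,40,-5,16,0,0,40,-3,9,0,0,40,0,0,0,0,40,0,0,0,0,40]}}

```text
time: 6.8
tool_pos: [431.0, 255.4, 69.7]
tcp_rot: [3.141, 0.0, 0.448]
contact_force: [0.7, -0.5, -0.8]
grip_width: 56.8
finger_force: 30.0
```

>>> {"method": "step_arm", "body": {"deltas": [0,0,-5,0,40,0,0,-7,0,40,0,0,-7,0,40,0,0,-5,0,40,0,0,-3,0,40,0,0,-2,0,40,0,0,0,0,40,0,0,0,0,40,0,0,0,0,40,0,0,0,0,40]}}

```text
time: 8.05
tool_pos: [430.8, 256.0, 40.8]
tcp_rot: [3.142, -0.0, 0.449]
contact_force: [0.0, -0.2, -1.0]
grip_width: 57.1
finger_force: 30.0
```

>>> {"method": "step_arm", "body": {"deltas": [0,0,-0.7,0,40,0,0,0,0,40,0,0,0,0,91.8,0,0,0,0,91.8,0,0,0,0,91.8,0,0,0,0,91.8,0,0,10,0,91.8,0,0,25,0,91.8,0,0,40,0,91.8,0,0,40,0,91.8]}}

```text
time: 9.3
tool_pos: [430.7, 255.9, 156.8]
tcp_rot: [3.141, -0.0, 0.449]
contact_force: [0.8, 0.6, -0.1]
grip_width: 91.6
finger_force: 0.0
```

>>> {"method": "step_arm", "body": {"deltas": [0,-30,10,0,91.8,0,-55,0,0,91.8,0,-55,0,0,91.8,0,-55,0,0,91.8,0,-55,0,0,91.8,0,-55,0,0,91.8,0,-55,0,0,91.8,-5,-55,0,0,91.8,-7,-55,0,0,91.8,-7,-42,0,0,91.8]}}

```text
time: 10.55
tool_pos: [411.4, -258.3, 165.8]
tcp_rot: [3.14, -0.0, 0.448]
contact_force: [0.2, -0.1, -0.5]
grip_width: 92.0
finger_force: 0.0
```

```bash
python3 - <<'E'
from h import *
o=get_obs();print(o['tool_pos'],o['contact_force'],o['time'])
c=camera_params('side');im=capture('side')[:,:,::-1]
im=cv2.resize(im,(800,600));k=800/512
p=(430.8,256)
for P in(circ(p,27,0),circ(p,29,90),circ((430.7,255.9),47,12)): cv2.polylines(im,[((proj(P,c)+.5)*k).astype(int)],1,(255,255,255),1)
cv2.imwrite('pics/s1.png',im)
E
```

```text
[ 411.38056173 -258.29607308  165.82820108] [ 0.23687053 -0.12846249 -0.47210085] 10.55
```

View pics/s1.png

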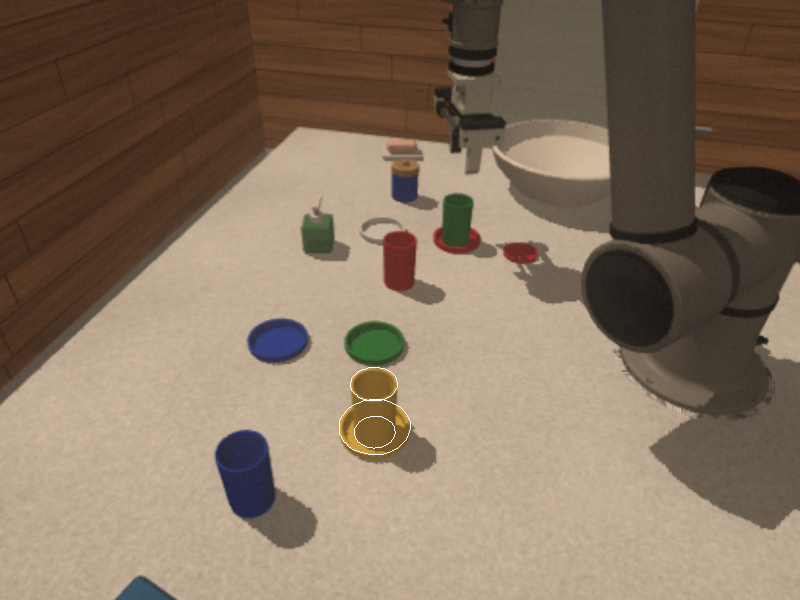

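The side view shows the yellow tumbler upright in the yellow dish at (375,405) and the green dish empty at (375,343). The gripper hovers over the green tumbler. I'll refit the green dish now that it is clear and check the basin distance.

```bash
sed -i "s/^occ=dict.*/occ=dict(red=T['green'])/; s/^for n in T:$/T['yellow']=np.array([430.8,256.])\nfor n in ('yellow','green'):/;s/^for n in D:/for n in ('green','blue','yellow'):/;s/('jar',(195,470),88)/('basin',(108,330),80),('basin',(108,330),20),('jar',(195,470),88)/" m.py; python3 m.py
python3 - <<'E'
from h import *
c=camera_params('wrist');im=capture('wrist')[:,:,::-1]
im=cv2.resize(im,(800,600));k=800/512
p=(411.9,-256.5)
for P in(circ(p,27,0),circ(p,29,90),circ((409,-255.9),47,12)): cv2.polylines(im,[((proj(P,c)+.5)*k).astype(int)],1,(255,255,255),1)
cv2.imwrite('pics/w2.png',im)
E
```

```text
T yellow [431.8 255. ] 0.978 [array([442.5, 244.2]), array([424.7, 273.4])]
T green [ 411.9 -257. ] 0.24 [array([ 414.3, -255.8]), array([ 411.9, -256.9])]
D green [487.  87.] [478.4  90.2] 0.208 [array([478.4,  90.2]), array([478.7,  89.3])]
D blue [631. 123.] [627.6 123.7] 0.299 [array([626.6, 124.7]), array([627.1, 121.6])]
D yellow [435. 254.] [430.6 256. ] 0.53 [array([429.4, 259.7]), array([431.7, 254. ])]
basin [ 274. -409.]
basin [ 230. -412.]
jar [ 557. -406.]
disp [ 669. -163.]
smallred [ 285. -239.]
whitering [ 564. -248.]
```

View pics/w2.png

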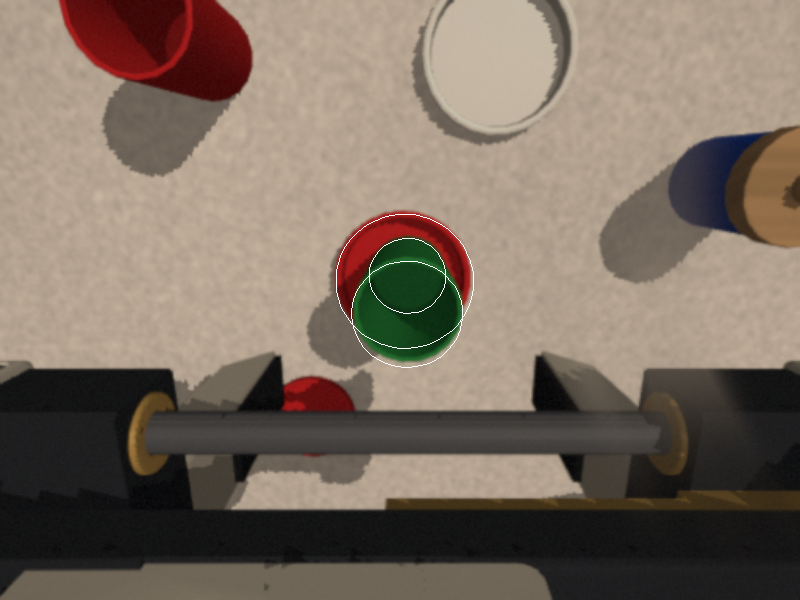

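The green tumbler at (408,310) and the red dish at (405,278) match the overlay to about 2 mm. Descending and gripping.

>>> {"method": "step_arm", "body": {"deltas": [1,2,-20,0,91.8,0,0,-30,0,91.8,0,0,-30,0,91.8,0,0,-25,0,91.8,0,0,-14,0,91.8,0,0,-7,0,91.8,0,0,0,0,40,0,0,0,0,40,0,0,0,0,40,0,0,0,0,40]}}

```text
time: 12.0
tool_pos: [413.2, -254.4, 39.5]
tcp_rot: [3.14, -0.001, 0.449]
contact_force: [0.4, -0.9, -1.4]
grip_width: 56.1
finger_force: 7.4
```

>>> {"method": "step_arm", "body": {"deltas": [0,0,0,0,40,0,0,0,0,40,0,0,0,0,40,0,0,0,0,40,0,0,5,0,40,0,0,10,0,40,0,0,20,0,40,0,0,30,0,40,0,0,30,0,40,0,0,15,0,40]}}

```text
time: 13.25
tool_pos: [413.0, -254.1, 150.9]
tcp_rot: [3.14, -0.001, 0.449]
contact_force: [0.3, -0.8, -1.1]
grip_width: 56.0
finger_force: 29.8
```

>>> {"method": "step_arm", "body": {"deltas": [2,14,0,0,40,5,30,0,0,40,8,40,0,0,40,9,45,0,0,40,9,45,0,0,40,9,45,0,0,40,9,45,0,0,40,7,40,0,0,40,5,26,0,0,40,2.5,14,0,0,40]}}

```text
time: 14.5
tool_pos: [477.2, 91.8, 148.1]
tcp_rot: [-3.141, 0.002, 0.451]
contact_force: [0.7, -0.1, -1.9]
grip_width: 56.4
finger_force: 29.8
```

>>> {"method": "step_arm", "body": {"deltas": [0,0,-15,0,40,0,0,-25,0,40,0,0,-25,0,40,0,0,-20,0,40,0,0,-12,0,40,0,0,-6,0,40,0,0,-4,0,40,0,0,-2,0,40,0,0,0,0,40,0,0,0,0,40]}}

```text
time: 15.75
tool_pos: [478.5, 90.0, 40.4]
tcp_rot: [3.141, -0.001, 0.449]
contact_force: [-0.5, 0.1, -1.4]
grip_width: 56.0
finger_force: 29.8
```

>>> {"method": "step_arm", "body": {"deltas": [0,0,-0.6,0,40,0,0,0,0,40,0,0,0,0,91.8,0,0,0,0,91.8,0,0,0,0,91.8,0,0,0,0,91.8,0,0,10,0,91.8,0,0,25,0,91.8,0,0,40,0,91.8,0,0,40,0,91.8]}}

```text
time: 17.0
tool_pos: [478.2, 90.0, 156.2]
tcp_rot: [3.141, -0.0, 0.449]
contact_force: [0.6, 0.2, 0.1]
grip_width: 91.5
finger_force: 0.0
```

>>> {"method": "step_arm", "body": {"deltas": [1,-20,10,0,91.8,1,-40,0,0,91.8,2,-50,0,0,91.8,1,-40,0,0,91.8,1,-18,0,0,91.8,0,-8,0,0,91.8,0,0,0,0,91.8,0,0,0,0,91.8,0,0,0,0,91.8,0,0,0,0,91.8]}}

```text
time: 18.25
tool_pos: [484.3, -85.5, 164.5]
tcp_rot: [3.142, 0.0, 0.45]
contact_force: [0.1, 0.7, -0.1]
grip_width: 92.0
finger_force: 0.0
```

```bash
cat > m2.py <<'E'
exec(open('m.py').read().split("T['yellow']=")[0])
for n,f,p in(('red',dish,[409,-256]),('red',tum,[484.8,-86.6]),('green',tum,[478.4,90])):
    p=np.array(p,float); print(n,f.__name__,fit(p,n,f,V),[fit(p,n,f,[v])[0].round(1) for v in V])
c=camera_params('wrist');im=capture('wrist')[:,:,::-1]
im=cv2.resize(im,(800,600));k=800/512
for P in(circ((484.8,-86.6),27,0),circ((484.8,-86.6),29,90),circ((478.4,90),27,0),circ((478.4,90),29,90),circ((409,-256),47,12)): cv2.polylines(im,[((proj(P,c)+.5)*k).astype(int)],1,(255,255,255),1)
cv2.imwrite('pics/w3.png',im)
E
python3 m2.py
```

```text
red dish (array([ 409.41052246, -254.39874268]), np.float64(0.16772109270095825)) [array([ 410.6, -255.2]), array([ 409.1, -255.9])]
red tum (array([484.78564363, -86.569118  ]), np.float64(0.2081727832555771)) [array([484.8, -86.6]), array([484.7, -86.6])]
green tum (array([479.94462221,  84.73445578]), np.float64(0.9587465524673462)) [array([492.4,  78. ]), array([472.4, 106.6])]
```

View pics/w3.png

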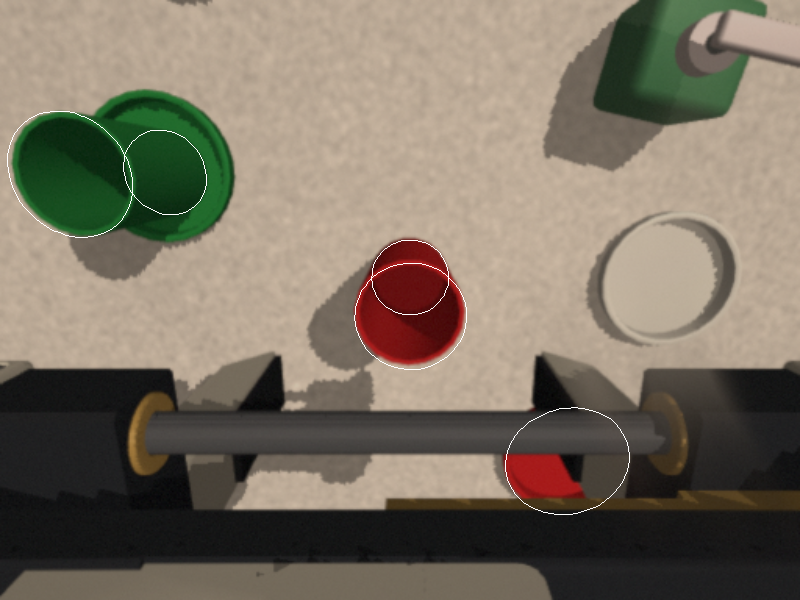

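The green tumbler stands in its dish, rim at (70,174). The red tumbler at (410,312) matches the overlay, and the red dish is now empty. Picking up red.

>>> {"method": "step_arm", "body": {"deltas": [0,-1,-20,0,91.8,0,0,-30,0,91.8,0,0,-30,0,91.8,0,0,-25,0,91.8,0,0,-13,0,91.8,0,0,-7,0,91.8,0,0,0,0,40,0,0,0,0,40,0,0,0,0,40,0,0,0,0,40]}}

```text
time: 19.65
tool_pos: [484.5, -87.0, 39.8]
tcp_rot: [3.141, -0.001, 0.449]
contact_force: [-1.0, 1.8, 2.3]
grip_width: 56.4
finger_force: 29.9
```

>>> {"method": "step_arm", "body": {"deltas": [0,0,0,0,40,0,0,0,0,40,0,0,0,0,40,0,0,0,0,40,0,0,5,0,40,0,0,10,0,40,0,0,10,0,40,0,0,10,0,40,0,0,5,0,40,0,0,0,0,40]}}

```text
time: 20.9
tool_pos: [484.5, -87.1, 79.9]
tcp_rot: [3.141, -0.001, 0.449]
contact_force: [0.9, 0.0, -2.3]
grip_width: 56.9
finger_force: 30.0
```

>>> {"method": "step_arm", "body": {"deltas": [-4,-9,0,0,40,-9,-20,0,0,40,-12,-27,0,0,40,-13,-30,0,0,40,-13,-30,0,0,40,-11,-25,0,0,40,-8,-18,0,0,40,-4.5,-9.5,0,0,40,0,0,0,0,40,0,0,0,0,40]}}

```text
time: 22.15
tool_pos: [409.8, -254.9, 79.3]
tcp_rot: [-3.141, 0.0, 0.449]
contact_force: [0.0, 1.1, -0.6]
grip_width: 56.6
finger_force: 30.0
```

>>> {"method": "step_arm", "body": {"deltas": [0,0,-6,0,40,0,0,-9,0,40,0,0,-10,0,40,0,0,-7,0,40,0,0,-4,0,40,0,0,-2,0,40,0,0,-1,0,40,0,0,0,0,40,0,0,0,0,40,0,0,0,0,40]}}

```text
time: 23.4
tool_pos: [409.9, -255.6, 40.6]
tcp_rot: [3.141, -0.0, 0.449]
contact_force: [1.2, -0.0, -0.2]
grip_width: 56.1
finger_force: 30.0
```

>>> {"method": "step_arm", "body": {"deltas": [0,0,-0.6,0,40,0,0,0,0,40,0,0,0,0,91.8,0,0,0,0,91.8,0,0,0,0,91.8,0,0,0,0,91.8,0,0,10,0,91.8,0,0,25,0,91.8,0,0,40,0,91.8,0,0,40,0,91.8]}}

```text
time: 24.65
tool_pos: [409.7, -255.4, 156.6]
tcp_rot: [3.141, -0.0, 0.449]
contact_force: [1.0, -1.2, -0.2]
grip_width: 91.8
finger_force: 0.0
```

>>> {"method": "step_arm", "body": {"deltas": [3,15,10,0,91.8,7,35,0,0,91.8,10,50,0,0,91.8,10,50,0,0,91.8,10,50,0,0,91.8,10,50,0,0,91.8,10,50,0,0,91.8,10,50,0,0,91.8,10,50,0,0,91.8,10,50,0,0,91.8]}}

```text
time: 25.9
tool_pos: [499.0, 196.6, 164.3]
tcp_rot: [-3.141, 0.001, 0.449]
contact_force: [0.6, -1.0, -0.5]
grip_width: 91.8
finger_force: 0.0
```

>>> {"method": "step_arm", "body": {"deltas": [10,50,0,0,91.8,11,50,0,0,91.8,11,50,0,0,91.8,7,30,0,0,91.8,4,17,0,0,91.8,0,0,0,0,91.8,0,0,0,0,91.8,0,0,0,0,91.8,0,0,0,0,91.8,0,0,0,0,91.8]}}

```text
time: 27.15
tool_pos: [542.9, 391.1, 165.0]
tcp_rot: [3.141, -0.0, 0.448]
contact_force: [-0.1, 0.2, 0.7]
grip_width: 91.9
finger_force: 0.0
```

```bash
python3 - <<'E'
from h import *
def draw(im,c,L,name):
    im=cv2.resize(im[:,:,::-1],(800,600));k=800/512
    for P in L: cv2.polylines(im,[((proj(P,c)+.5)*k).astype(int)],1,(255,255,255),1)
    cv2.imwrite(name,im)
b=(542.8,391.4);d=(627.3,123.5)
draw(capture('wrist'),camera_params('wrist'),[circ(b,27,0),circ(b,29,90),circ(d,47,12)],'pics/w4.png')
L=[circ(p,29,90) for p in((430.8,256),(478.5,90),(410,-255.5))]+[circ(p,47,12) for p in((430.7,256),(478.5,90),(410,-255.5),d)]
draw(capture('scene'),camera_params('scene'),L,'pics/sc2.png')
E
```

```text
(no output)
```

View pics/w4.png

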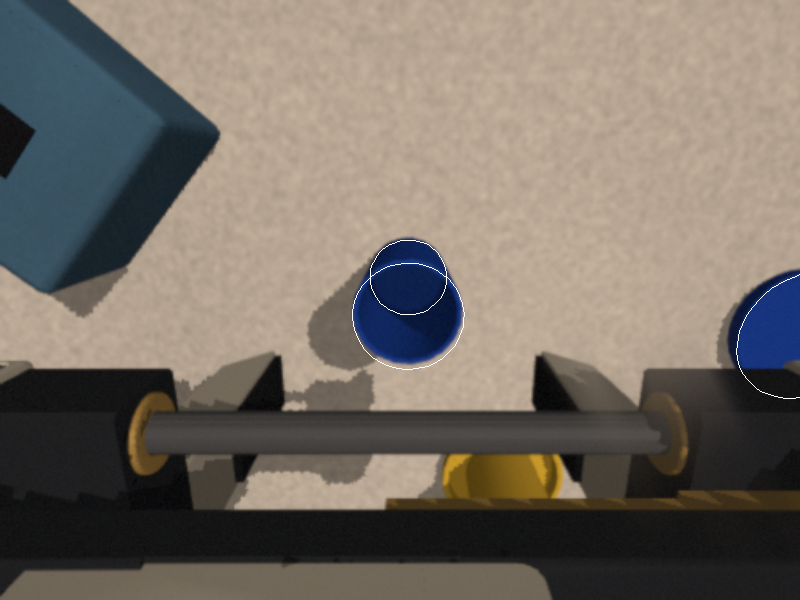

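View pics/sc2.png

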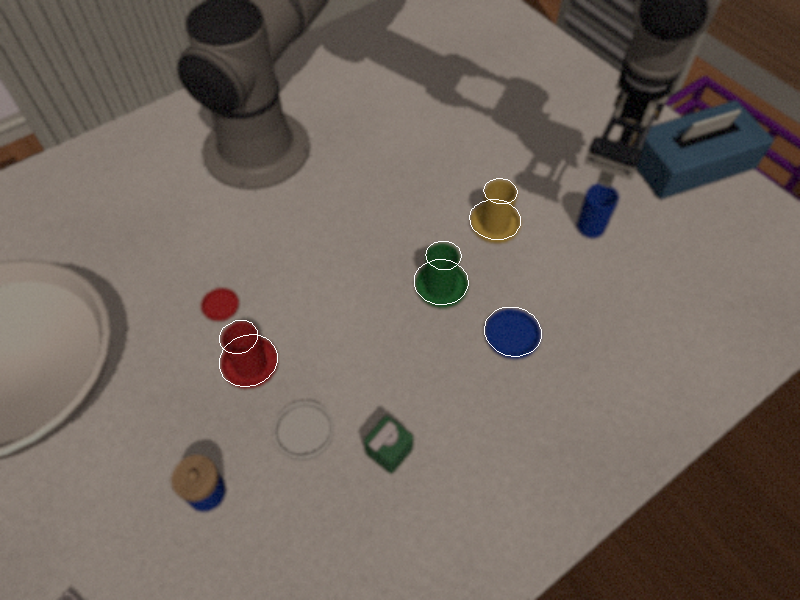

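Wrist view: the blue tumbler at (408,312) matches the overlay, and the tissue box is well clear. Scene view: yellow, green and red tumblers stand in their own dishes, and the jar and dispenser are untouched. The wrist view puts the blue dish 3 mm or so off, so I aim at (628,125).

>>> {"method": "step_arm", "body": {"deltas": [0,0,-20,0,91.8,0,0,-30,0,91.8,0,0,-30,0,91.8,0,0,-25,0,91.8,0,0,-13,0,91.8,0,0,-7,0,91.8,0,0,0,0,40,0,0,0,0,40,0,0,0,0,40,0,0,0,0,40]}}

```text
time: 28.5
tool_pos: [543.1, 391.6, 40.4]
tcp_rot: [3.141, -0.001, 0.449]
contact_force: [-0.4, 0.1, 1.5]
grip_width: 57.7
finger_force: 30.0
```

>>> {"method": "step_arm", "body": {"deltas": [0,0,0,0,40,0,0,0,0,40,0,0,0,0,40,0,0,0,0,40,0,0,5,0,40,0,0,10,0,40,0,0,10,0,40,0,0,10,0,40,0,0,5,0,40,0,0,0,0,40]}}

```text
time: 29.75
tool_pos: [543.0, 391.6, 80.4]
tcp_rot: [3.142, -0.001, 0.449]
contact_force: [-0.2, 0.1, -1.3]
grip_width: 57.6
finger_force: 30.0
```

>>> {"method": "step_arm", "body": {"deltas": [3,-10,0,0,40,8,-25,0,0,40,11,-35,0,0,40,13,-40,0,0,40,13,-40,0,0,40,13,-40,0,0,40,11,-35,0,0,40,8,-25,0,0,40,5,-16,0,0,40,0,0,0,0,40]}}

```text
time: 31.0
tool_pos: [627.9, 124.3, 79.6]
tcp_rot: [-3.142, 0.0, 0.447]
contact_force: [0.0, 0.1, -1.9]
grip_width: 57.4
finger_force: 30.0
```

```bash
python3 - <<'E'
from h import *
o=get_obs();print(o['tool_pos'],o['finger_force'],o['contact_force'])
c=camera_params('wrist');im=cv2.resize(capture('wrist')[:,:,::-1],(800,600));k=800/512
for P in [circ((628,125),47,12),circ((628,125),27,40)]: cv2.polylines(im,[((proj(P,c)+.5)*k).astype(int)],1,(255,255,255),1)
cv2.imwrite('pics/w5.png',im)
E
```

```text
[627.92828402 124.34444206  79.56642071] 30.006600581109524 [ 0.04789844  0.05476262 -1.92991543]
```

View pics/w5.png

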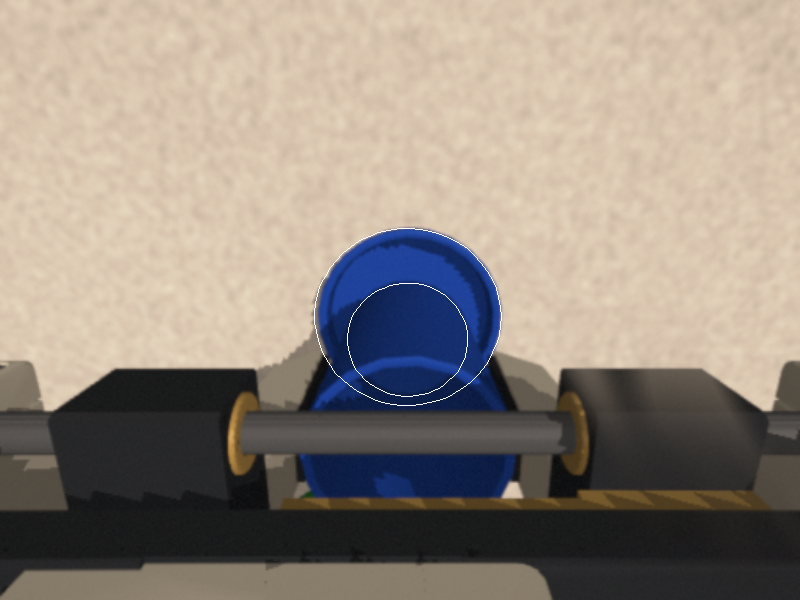

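The dish ring at (408,317) matches the overlay with the tumbler centred over it. Lowering and releasing.

>>> {"method": "step_arm", "body": {"deltas": [0,0,-6,0,40,0,0,-9,0,40,0,0,-10,0,40,0,0,-7,0,40,0,0,-4,0,40,0,0,-2,0,40,0,0,-1.5,0,40,0,0,0,0,40,0,0,0,0,40,0,0,0,0,40]}}

```text
time: 32.3
tool_pos: [627.8, 125.5, 40.5]
tcp_rot: [3.141, -0.0, 0.449]
contact_force: [0.3, 0.0, -0.7]
grip_width: 57.3
finger_force: 30.0
```

>>> {"method": "step_arm", "body": {"deltas": [0,0,0,0,40,0,0,0,0,91.8,0,0,0,0,91.8,0,0,0,0,91.8,0,0,0,0,91.8,0,0,10,0,91.8,0,0,25,0,91.8,0,0,40,0,91.8,0,0,40,0,91.8,0,0,10,0,91.8]}}

```text
time: 33.55
tool_pos: [629.3, 125.6, 169.2]
tcp_rot: [3.139, -0.006, 0.449]
contact_force: [1.5, -0.2, 0.5]
grip_width: 91.7
finger_force: 0.0
```

>>> {"method": "step_arm", "body": {"deltas": [0,0,20,0,91.8,-10,15,10,0,91.8,-20,30,0,0,91.8,-20,40,0,0,91.8,-20,40,0,0,91.8,-20,40,0,0,91.8,-20,40,0,0,91.8,-10,20,0,0,91.8,0,0,0,0,91.8,0,0,0,0,91.8]}}

```text
time: 34.8
tool_pos: [508.2, 349.5, 195.1]
tcp_rot: [3.141, 0.001, 0.448]
contact_force: [-0.5, -0.3, -0.1]
grip_width: 92.0
finger_force: 0.0
```

```bash
python3 - <<'E'
from h import *
o=get_obs();print(o['tool_pos'],o['contact_force'],o['finger_force'],o['time'])
a=capture('scene')[100:330,90:420,::-1];b=capture('side')[100:330,90:420,::-1]
cv2.imwrite('pics/end.png',cv2.resize(np.r_[a,b],None,fx=1.3,fy=1.3,interpolation=cv2.INTER_CUBIC))
E
```

```text
[508.21141551 349.51804775 195.06077744] [-0.46222709 -0.34266055 -0.08992143] 0.0 34.8
```

View pics/end.png

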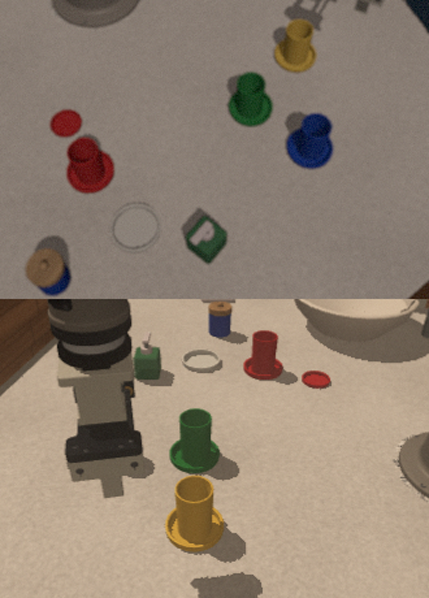

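All four tumblers stand upright and centred in their own dishes: red (88,160), green (250,95), yellow (297,45) and blue (313,140). The arm is clear of everything.

```bash
python3 -c "
from plant import *
print(close_job())"
```

```text
the job is handed in; nothing more can be done
None
```

I set all four tumblers down and released them in the dishes of their own colours, left the jar and dispenser untouched, and handed the job in at about 35 s; `close_job()` returned no verdict.

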